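# Third hand: hold the branch saddle against the spring stop on the pipe

### The job

Pick up the branch saddle (the arched piece with bolt ears and a round stub on top), hang it upright astride the pipe that sticks out of the vise, then slide it along the pipe against the spring stop and keep pushing with a steady 10 newtons or so, so that a fitter can bolt it on. Do not drive the stop all the way in, and leave the other parts where they are. Finish while still holding it there: your program ends with the saddle seated on the pipe and pushed against the stop, not let go.

Things in the scene. Friction and masses are not known exactly. Their poses are not given: they have to be found in the camera images.
- saddle: Branch saddle, dark steel, loose, 0.45 to 0.8 kg, standing on its ears. Arch 70 mm long along its y (bore direction), 69 mm wide in x over the legs, 105 mm over the flat 6 mm bolt ears at its feet, 118 mm tall; legs 57 mm apart inside, the arch centres it on the pipe. Same both ways round. Origin: centre of the feet plane; z up through the stub.
- saddle_bore (a point): Centre of the saddle's bore, 42 mm above its origin; lies on the pipe's axis (within 1 mm) when the saddle is seated. Axes as the saddle's.
- saddle_stub (a point): Point to grip, on the axis of the saddle's upright round stub: 34 mm in diameter, from 72.5 to 118 mm above the feet, in the middle of the saddle. The point is 97 mm above the saddle's origin, 21 mm below the stub's top.
- stand: Vise with the pipe, fixed. Steel pipe 48 mm in diameter, level along y, axis 130 mm above the bench, free end at y = -130 mm, bare from there to the stop with only bench beneath. Vise column 213 mm high at y = 120 to 250 mm, base plate 150 mm wide. Origin: on the bench under the pipe; y points along the pipe from the free end to the vise.
- pipe_axis (a point): Point on the pipe's axis, 130 mm above the stand's origin; axes as the stand's. Moving along +y leads to the stop.
- stop: Spring stop: steel disc 76 mm in diameter, 10 mm thick, around the pipe, on a brass sleeve that slides into a fixed housing. Origin: centre of the face towards the pipe's free end, on the pipe's axis; axes as the stand's. At rest at y = 60 mm of the stand. Pushed along +y it yields 1.25 mm per newton, no preload: 10 N is 12.5 mm in. Its end is at 25 mm. It springs back.
- roller: Bystander: grooved steel roller, 84 mm in diameter, 56 mm tall. Origin under its centre.
- flange: Bystander: steel flange 100 mm in diameter with a hub, 34 mm tall. Origin under its centre.
- clamp_half: Bystander: half of a pipe clamp, an arch without a stub, 110 mm by 45 mm, 50 mm tall. Origin under its centre.
- wrench: Bystander: steel wrench 160 mm long lying on the bench along its x.
- oil_can: Bystander: grey can 66 mm in diameter, 130 mm tall. Origin under its centre.
- collar_ring: Bystander: steel ring 70 mm in diameter, 30 mm tall. Origin under its centre.
- small_roller: Bystander: grooved steel roller 60 mm in diameter, 36 mm tall. Origin under its centre.
Things that resemble listed ones, but are neither listed nor needed, are in the scene too. Leave any orange or turquoise look-alike of the saddle alone.

How it is judged:
On the way, in this order (a step that is already met when the one before it is completed fails the run):
1. the saddle sits astride the pipe, upright and along it (x of saddle_bore in the frame of pipe_axis between -0.006 and 0.006 m and z of saddle_bore in the frame of pipe_axis between -0.006 and 0.006 m and y of saddle_bore in the frame of pipe_axis above -0.13 m and angle between the y axis of saddle and the y axis of stand, either way round below 0.12 rad and angle between saddle's own z axis and vertical below 0.15 rad), for 0.2 s.
2. the saddle on the pipe is pressed against the stop with 6 to 14 N for a second (all of step 1 and contact force between saddle and stop between 6 and 14 N), for 1 s.
At the end, for the whole second after the job is handed in: The saddle sits astride the pipe (bore within 6 mm of the pipe's axis sideways and in height, within 0.12 rad of its direction, tilted less than 0.15 rad), at rest, still held or pushed by the fingers, and presses the stop with 6 to 14 N through the last second (all of step 2 and contact force between the fingers and saddle above 2 N and linear speed of saddle below 0.02 m/s); the arm keeps its last pose, push and grip.
It fails at once if the stop is driven all the way in (y of stop in the frame of stand above 0.084 m).
It fails at once if another part on the bench is moved by more than 30 mm (distance of any of roller, flange, clamp_half, wrench, oil_can, collar_ring, small_roller from where it was at the start of the episode above 0.03 m).
It also fails if it takes over 51 s, if anything falls off the work surface, if the arm or the gripper's body presses on something with over 40 N, if the wrist force passes 120 N, or if a joint passes its speed limit or range.

### The arm

A 7-joint arm with a two-finger parallel gripper is mounted at the origin on the work surface. World frame = base frame: x ahead of the robot, y to its left, z up, the work surface at z = 0. Lengths are in m, angles in rad, forces in N, time in s.
With the tool pointing down it reaches from about 0.4 to 0.9 m from the base axis. Payload 5.5 kg.
Tool frame: the origin (TCP) lies at the very end of the fingers, on their centre line; the grasp point (between the pads) lies 19 mm behind it (hold_point_z is the distance from the TCP to the grasp point, in m); z points along the fingers, x is the direction in which the jaws open and shut, and the axes are right-handed (so a half turn about z gives the same grasp; the last joint's range is limited). The gripper opens to 85 mm and grips with 20 to 120 N. Pads are 22 mm wide; open, the fingers measure 114 mm over their backs; the gripper's body (76 mm by 85 mm) begins 54 mm behind the grasp point. The pads swing forward as they close: fully open they stand 13 mm farther back than shut.
Start: joints at [-0.889, 0.501, -0.427, 1.55, 0.221, 1.138, -0.21], TCP at [0.264, 0.594, 0.231] pointing down, gripper open.
Joint ranges: [-2.88, 2.88], [-0.31, 2.03], [-1.54, 1.56], [0.2, 2.42], [-1.41, 4.55], [0.19, 2.02], [-2.57, 2.57]. Speed limits (rad/s): [2.57, 2.57, 3.14, 3.14, 3.14, 3.14, 3.14].

### API

Orientations are given as a unit quaternion [x, y, z, w].
In Python, from rig import get_state, grab_frame, job_done, hold_point_z gives the robot as it stands.
- The arm moves only by the shell command python3 -m jog 'ROWS'. ROWS is JSON, a list that holds one entry, the list of rows, each a list of 7 numbers: the shift along the tool's x, y, z in m, then the turn, a rotation vector about the tool's x, y, z in degrees, then the opening, from 0 (shut) to 1 (fully open). In form: [[[tx, ty, tz, ax, ay, az, gripper], ...]]. A call has 1 to 5 rows; each row shifts and turns the pose as measured when the row begins, along the tool's axes as they then stand; what a row does not reach is not made up. A row lasts 1/12 s, in which the tool goes at most 41.7 mm and 7.16 degrees, less where a joint would pass 70% of its speed; a pose out of reach is approached as far as the arm can. A call with a gripper value outside its range is refused whole. The fingers move at their own pace and stop on an object; the grip force is fixed at half the most. Time passes only in rows, so rows that do not move let the fingers close. It gives the time, the measured TCP pose, the force and the opening at its end, in the units of the state.
- get_state(): the state, without advancing time (a new reading comes with each control period).
- grab_frame(name): name is "scene" or "side" or "wrist"; returns a dict with "pixels" (384x512x3 uint8, blue, green, red), "intrinsics" (3x3 intrinsics, pixels), "distortion" ([k1, k2, p1, p2, k3] as OpenCV has them; the pictures are not rectified), "R" (3x3) and "t" (3): a world point X has camera coordinates R X + t. Camera axes: x right, y down, z forward; pixel columns grow to the right and rows downward; lengths in m; the calibration is good to about 2 mm. A picture is of the moment at which its call begins. There is no depth.
- job_done(): hands the job in, once; it reports no verdict.
The state is a dict: "clock": time; "qpos": joint angles; "qd": joint speeds; "effort": joint torques, N m; "tcp_pos": TCP position; "tcp_rot": TCP orientation; "contact_force": force on the tool from outside, world axes, zero at the start; "moment": the same for the moment, N m; "finger_gap": finger opening in m.
Only numpy, scipy, OpenCV 4.12 (cv2) and the standard library are available. Lean on these libraries where they do the work, as an engineer would, in place of code of your own. Each camera call takes 0.05 s, during which the arm holds its last target.

## Working session

There is one attempt and no reset: what is moved stays moved. The work goes in short steps, Python scripts to look and compute and a shell command to move; the robot and the scene stay as the last step left them, time stands still between calls to the robot, and variables do not carry over. Pictures are saved under pics/ and viewed, and the job is handed in when it is done.

```bash
ls; mkdir -p pics; python3 - <<'E'
from rig import get_state, grab_frame, hold_point_z
import cv2
print(hold_point_z)
for k,v in get_state().items(): print(k,v)
for n in ["scene","side","wrist"]:
    f=grab_frame(n); cv2.imwrite(f"pics/{n}0.png",f["pixels"])
    print(n,f["intrinsics"],f["distortion"],f["R"],f["t"])
E
```

```text
pics
0.0187
clock 0.0
qpos [-0.88881592  0.50184026 -0.42677519  1.55142112  0.22080345  1.13831437
 -0.21030391]
qd [ 0.00043242 -0.00149502 -0.00051773 -0.00102606  0.00017397 -0.00129905
  0.00049737]
effort [-5.06436936e-04 -5.69513869e+01 -5.81684411e+00 -2.80941385e+01
  1.04875534e-02  1.18860058e-02 -1.62668437e-05]
tcp_pos [0.26409535 0.59318435 0.23027472]
tcp_rot [ 8.38634445e-01  5.44693803e-01 -8.22759494e-04  5.02236672e-04]
contact_force [ 0.78730726 -0.21617175  1.22539861]
moment [ 0.01531728 -0.04683454  0.01286782]
finger_gap 0.0853872272611365
scene [[418.28539227   0.         257.6855322 ]
 [  0.         418.28539227 188.67912801]
 [  0.           0.           1.        ]] [0.0538198 0.        0.        0.        0.       ] [[ 0.1279362   0.99178052 -0.00192905]
 [ 0.55274222 -0.07291648 -0.83015614]
 [-0.82347335  0.10514076 -0.55752763]] [-0.048763   -0.19413862  1.69649545]
side [[352.00564656   0.         257.72138837]
 [  0.         352.00564656 196.45037072]
 [  0.           0.           1.        ]] [-0.11076629  0.          0.          0.          0.        ] [[ 9.53907897e-01 -3.00098797e-01 -6.60755449e-04]
 [-2.27380596e-01 -7.21322026e-01 -6.54211433e-01]
 [ 1.95851447e-01  6.24207695e-01 -7.56311420e-01]] [-0.51209098  0.1864778   1.15208379]
wrist [[307.4844281    0.         256.79209715]
 [  0.         307.4844281  193.51201932]
 [  0.           0.           1.        ]] [0.00472836 0.         0.         0.         0.        ] [[ 0.40693819  0.91345474 -0.00132323]
 [ 0.86315484 -0.38405503  0.32781924]
 [ 0.29893984 -0.13454432 -0.94473954]] [-0.64941468 -0.04241387  0.38092136]
```

View pics/scene0.png

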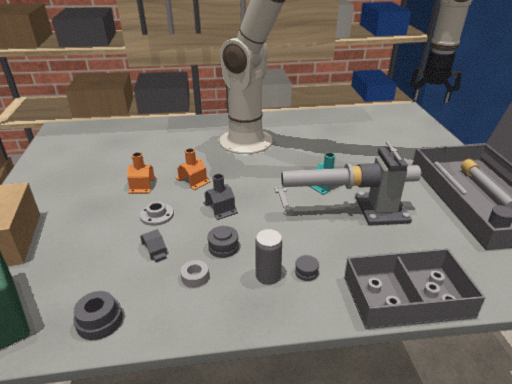

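View pics/side0.png

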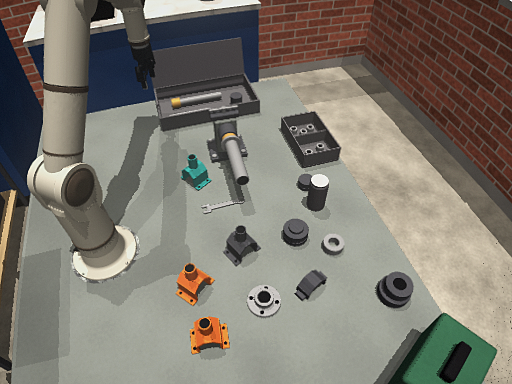

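View pics/wrist0.png

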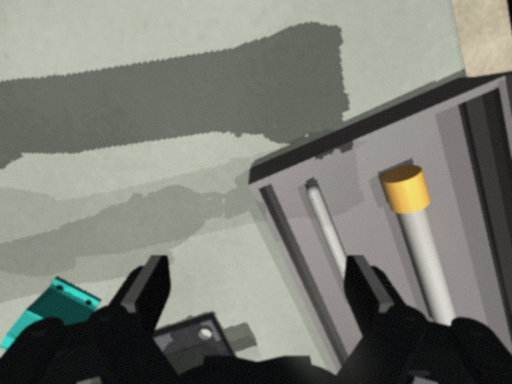

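The scene picture shows several saddle-like pieces: orange (140,175) and (193,170), turquoise (325,175), dark with a stub (220,195), and a dark arch with no stub (154,245). The dark one at (220,195) scene / (240,243) side fits the description. The pipe runs from (283,178) to the vise at (390,185). I'll enlarge both to confirm.

```bash
python3 - <<'E'
import cv2,numpy as np
s=cv2.imread("pics/scene0.png"); d=cv2.imread("pics/side0.png")
def crop(im,x,y,w,h,k,grid=10):
    c=cv2.resize(im[y:y+h,x:x+w],None,fx=k,fy=k,interpolation=cv2.INTER_CUBIC)
    c=cv2.convertScaleAbs(c,alpha=1.3,beta=25)
    for i in range(0,w,grid): cv2.putText(c,str(x+i),(i*k,8),0,.3,(0,0,255),1); cv2.line(c,(i*k,10),(i*k,14),(0,0,255),1)
    for i in range(0,h,grid): cv2.putText(c,str(y+i),(0,i*k+4),0,.3,(0,0,255),1); cv2.line(c,(20,i*k),(24,i*k),(0,0,255),1)
    return c
a=crop(s,195,165,50,60,8); b=crop(d,215,215,50,60,8)
cv2.imwrite("pics/sad.png",np.hstack([a[:480],b[:480]])[:600,:800])
cv2.imwrite("pics/pipe_s.png",crop(s,270,135,160,100,5))
cv2.imwrite("pics/pipe_d.png",crop(d,190,90,80,110,5))
E
```

```text
(no output)
```

View pics/sad.png

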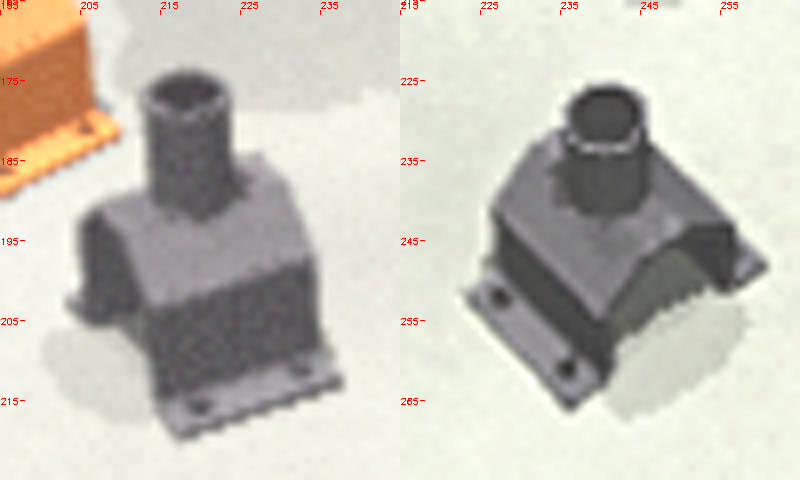

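View pics/pipe_s.png

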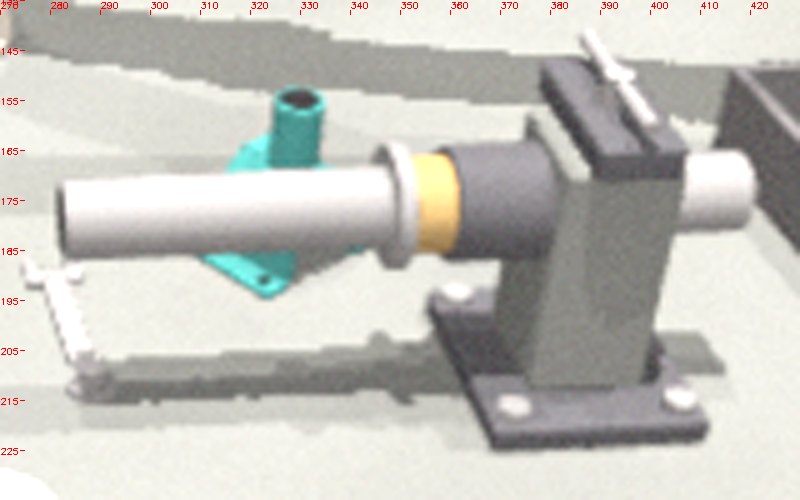

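View pics/pipe_d.png

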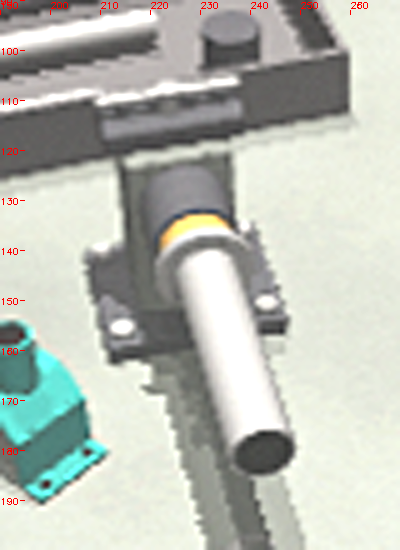

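Confirmed: dark, arch with ears and a stub, so scene (220,195) is the saddle. Next I'll fit the poses.

```bash
cat > h.py <<'E'
import numpy as np, cv2
from scipy.optimize import least_squares
from scipy.spatial.transform import Rotation as Ro
def proj(f,X):
    r,_=cv2.Rodrigues(np.array(f["R"])); p,_=cv2.projectPoints(np.atleast_2d(np.array(X,float)),r,np.array(f["t"],float),np.array(f["intrinsics"]),np.array(f["distortion"],float)); return p[:,0]
def place(p,L,z0=0):
    c,s=np.cos(p[2]),np.sin(p[2]); L=np.atleast_2d(np.array(L,float))
    return np.c_[p[0]+c*L[:,0]-s*L[:,1],p[1]+s*L[:,0]+c*L[:,1],L[:,2]+z0]
E
python3 - <<'E'
from h import *
from rig import grab_frame
F={n:grab_frame(n) for n in("scene","side")}
g={n:cv2.cvtColor(F[n]["pixels"],cv2.COLOR_BGR2GRAY).astype(float) for n in F}
for c in (290,300,410,415):
    col=g["scene"][150:200,c]; d=np.diff(cv2.GaussianBlur(col[:,None],(1,5),1)[:,0])
    i=np.argsort(-abs(d))[:6]; print("scene col",c,sorted((150.5+k,round(d[k])) for k in i))
for r in (150,155,160,165,170):
    row=g["side"][r,205:260]; d=np.diff(cv2.GaussianBlur(row[None],(5,1),1)[0])
    i=np.argsort(-abs(d))[:6]; print("side row",r,sorted((205.5+k,round(d[k])) for k in i))
# saddle
h=.0525;l=.035
L=[[0,0,.118],[h,-l,.002],[h,l,.002],[-h,-l,.002]]
obs={"scene":[(218.25,176.2),(217.5,219.7),(237.8,212.3),(203.5,202.6)],"side":[(240.75,229.4),(236.25,266),(261,248.2),(223.4,252)]}
Ls=[[0,0,.118],[h,-l,.002],[h,l,.002],[-h,-l,.002]]
Ld=[[0,0,.118],[h,-l,.002],[-0,0,0],[0,0,0]]
# side view: corners in unknown correspondence -> fit scene first
best=None
def rs(p): return (proj(F["scene"],place(p,Ls))-obs["scene"]).ravel()
for y0 in np.arange(0,6.3,.5):
    s=least_squares(rs,[.6,0,y0])
    if best is None or s.cost<best.cost: best=s
print("scene fit",best.x,best.cost,rs(best.x).round(1))
allc=[[a*h,b*l,.002] for a in(1,-1) for b in(1,-1)]+[[0,0,.118]]
print("side pred",proj(F["side"],place(best.x,allc)).round(1))
# nearest-match joint fit
def rj(p):
    q=proj(F["side"],place(p,allc)); o=np.array(obs["side"])
    e=[q[4]-o[0]]+[min(q[:4]-k,key=lambda v:v@v) for k in o[1:]]
    return np.r_[rs(p),np.ravel(e)]
j=least_squares(rj,best.x); print("joint",j.x,rj(j.x).round(1))
E
```

```text
scene col 290 [(np.float64(170.5), 13), (np.float64(180.5), -13), (np.float64(181.5), -14), (np.float64(185.5), 19), (np.float64(186.5), 34), (np.float64(187.5), 22)]
scene col 300 [(np.float64(169.5), 14), (np.float64(179.5), -13), (np.float64(181.5), -13), (np.float64(185.5), 26), (np.float64(186.5), 29), (np.float64(187.5), 15)]
scene col 410 [(np.float64(158.5), 18), (np.float64(159.5), 19), (np.float64(176.5), -14), (np.float64(180.5), 24), (np.float64(181.5), 27), (np.float64(182.5), 15)]
scene col 415 [(np.float64(163.5), 28), (np.float64(164.5), 44), (np.float64(165.5), 34), (np.float64(166.5), 14), (np.float64(180.5), 30), (np.float64(181.5), 25)]
side row 150 [(np.float64(207.5), -28), (np.float64(226.5), 23), (np.float64(227.5), 24), (np.float64(238.5), -27), (np.float64(240.5), 28), (np.float64(241.5), 25)]
side row 155 [(np.float64(211.5), 47), (np.float64(215.5), -41), (np.float64(216.5), -50), (np.float64(240.5), -40), (np.float64(246.5), 39), (np.float64(247.5), 39)]
side row 160 [(np.float64(210.5), -40), (np.float64(211.5), -39), (np.float64(229.5), 25), (np.float64(230.5), 24), (np.float64(231.5), 19), (np.float64(240.5), -16)]
side row 165 [(np.float64(219.5), -26), (np.float64(220.5), -23), (np.float64(230.5), 23), (np.float64(231.5), 29), (np.float64(232.5), 24), (np.float64(233.5), 16)]
side row 170 [(np.float64(206.5), 34), (np.float64(207.5), 30), (np.float64(222.5), -27), (np.float64(223.5), -22), (np.float64(232.5), 25), (np.float64(233.5), 23)]
scene fit [ 0.443758   -0.12667089  0.40331486] 0.18392796316429774 [ 0.  -0.1  0.1  0.1  0.2  0.3 -0.3 -0.3]
side pred [[247.8 234.5]
 [261.3 247.7]
 [223.2 251.6]
 [236.5 265.8]
 [241.  229.2]]
joint [ 0.44319609 -0.127038    0.40406967] [-0.1 -0.2 -0.1 -0.1  0.1  0.2 -0.5 -0.4  0.1 -0.1  0.1 -0.   0.2 -0.3
 -0.3 -0.3]
```

```bash
python3 - <<'E'
from h import *
from rig import grab_frame
F={n:grab_frame(n) for n in("scene","side")}
th=np.linspace(0,2*np.pi,240)
def cyl(p,r,ys): return np.array([[place(p,[[r*np.cos(t),y,.13+r*np.sin(t)]])[0] for t in th] for y in ys])
def edges(f,P,axis,val):
    # silhouette extents where coordinate `axis`==val
    q=proj(f,P.reshape(-1,3)).reshape(P.shape[0],P.shape[1],2)
    v=[]
    for k in range(q.shape[1]):
        a=q[:,k,axis]; b=q[:,k,1-axis]; o=np.argsort(a); v.append(np.interp(val,a[o],b[o]))
    return min(v),max(v)
ys=np.linspace(-.13,.30,12)
def res(p):
    C=cyl(p,.024,ys); e=[]
    e+=list(proj(F["scene"],place(p,[[0,-.13,.13]]))[0]-(282.6,178.8))
    e+=list(proj(F["side"],place(p,[[0,-.13,.13]]))[0]-(242.8,180.4))
    a,b=edges(F["scene"],C,0,290.);e+=[a-170.5,b-186.8]
    a,b=edges(F["scene"],C,0,415.);e+=[a-164.8,b-181.3]
    a,b=edges(F["side"],C,1,150.);e+=[a-227.3,b-238.8]
    a,b=edges(F["side"],C,1,160.);e+=[a-230.5,b-241.2]
    return np.array(e)
s=least_squares(res,[.4,.2,0.]);print(s.x,s.fun.round(1))
p=s.x
for n in F:
    im=cv2.resize(F[n]["pixels"],None,fx=4,fy=4,interpolation=cv2.INTER_CUBIC)
    for r,y in((.024,-.13),(.038,.06),(.038,.07),(.024,0.)):
        q=((proj(F[n],cyl(p,r,[y])[0])+.5)*4-.5).astype(int); cv2.polylines(im,[q],True,(0,0,255),1)
    c=((proj(F[n],place(p,[[0,0,.13]]))[0])*4).astype(int)
    cv2.imwrite(f"pics/fit_{n}.png",im[max(0,c[1]-220):c[1]+220,max(0,c[0]-330):c[0]+330])
E
```

```text
[ 0.50836999  0.18749132 -0.05362935] [-0.1 -0.1 -0.2  0.  -0.4 -0.2  0.1 -0.1 -1.1  1.1 -1.4  2. ]
```

View pics/fit_scene.png

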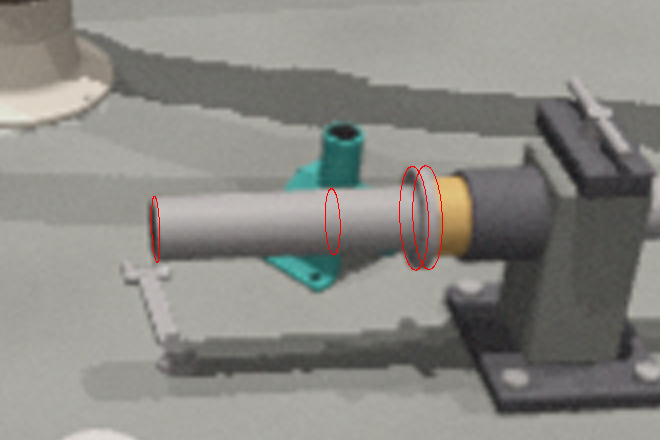

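View pics/fit_side.png

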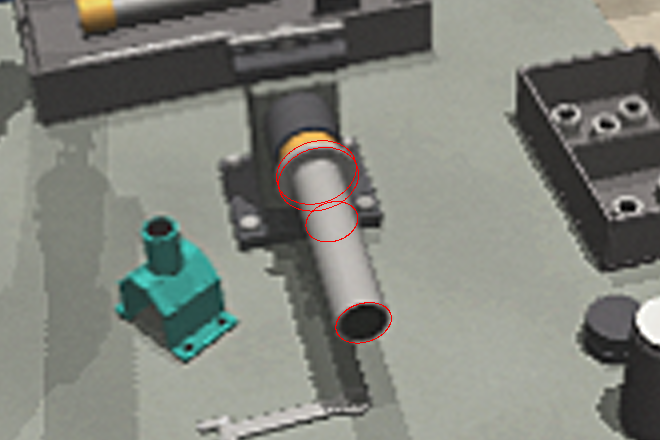

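```bash
cat > plan.py <<'E'
import sys,json
from h import *
from rig import get_state
def plan(tgt,yawdeg,step=.038,turn=6.5,n=5):
    """print up to n suggested rows toward tgt, tool pointing straight down with tool x at world yawdeg"""
    s=get_state(); p=np.array(s["tcp_pos"]); R=Ro.from_quat(s["tcp_rot"])
    G=Ro.from_euler("z",yawdeg,degrees=True)*Ro.from_euler("x",180,degrees=True)
    for i in range(n):
        d=np.array(tgt)-p; k=np.linalg.norm(d); d=d*min(1,step/max(k,1e-9))
        w=(R.inv()*G).as_rotvec(degrees=True); m=np.linalg.norm(w); w=w*min(1,turn/max(m,1e-9))
        print((R.inv().apply(d)).round(4).tolist(),w.round(1).tolist())
        p=p+d; R=R*Ro.from_rotvec(w,degrees=True)
    
def st():
    s=get_state(); R=Ro.from_quat(s["tcp_rot"]).as_matrix()
    print("t",round(s["clock"],2),"p",np.round(s["tcp_pos"],4),"xyaw",round(np.degrees(np.arctan2(R[1,0],R[0,0])),2),"z",R[:,2].round(3),"F",np.round(s["contact_force"],1),"gap",round(s["finger_gap"],4),"q",np.round(s["qpos"],2))
if __name__=="__main__":
    a=[float(v) for v in sys.argv[1:]]; st()
    plan(a[:3],a[3],*(a[4:5] or [.038]))
E
python3 plan.py .443 -.127 .27 -66.8
python3 -m jog '[[[0,0,-0.03,0,0,0,1],[0,0,-0.02,0,0,0,1]]]'; python3 plan.py .443 -.127 .27 -66.8
```

```text
t 0.35 p [0.2642 0.5937 0.231 ] xyaw 66.01 z [-0. -0. -1.] F [0.6 0.2 0.6] gap 0.0855 q [-0.89  0.5  -0.43  1.55  0.22  1.14 -0.21]
[-0.0299, 0.0233, -0.002] [0.0, 0.0, 6.5]
[-0.0271, 0.0266, -0.002] [0.0, 0.0, 6.5]
[-0.0239, 0.0295, -0.002] [0.0, 0.0, 6.5]
[-0.0204, 0.032, -0.002] [0.0, 0.0, 6.5]
[-0.0167, 0.0341, -0.002] [0.0, 0.0, 6.5]
clock: 0.52
tcp_pos: [0.2633, 0.5906, 0.2765]
tcp_rot: [0.839, 0.545, -0.005, 0.003]
contact_force: [-1.0, 0.3, 1.8]
finger_gap: 0.0853
t 0.52 p [0.2633 0.5906 0.2765] xyaw 66.02 z [-0.005 -0.01  -1.   ] F [-1.   0.3  1.8] gap 0.0853 q [-0.88  0.47 -0.44  1.5   0.2   1.23 -0.19]
[-0.0299, 0.0234, 0.0007] [0.0, 0.0, 6.5]
[-0.0271, 0.0267, 0.0006] [0.0, 0.0, 6.5]
[-0.0239, 0.0295, 0.0006] [0.0, 0.0, 6.5]
[-0.0204, 0.0321, 0.0006] [0.0, 0.0, 6.5]
[-0.0166, 0.0342, 0.0006] [0.0, 0.0, 6.5]
```

```bash
python3 -m jog '[[[-0.03,0.023,0,0,0,6.5,1],[-0.027,0.027,0,0,0,6.5,1],[-0.024,0.03,0,0,0,6.5,1],[-0.02,0.032,0,0,0,6.5,1],[-0.017,0.034,0,0,0,6.5,1]]]'; python3 plan.py .443 -.127 .27 -66.8
```

```text
clock: 0.93
tcp_pos: [0.3049, 0.4114, 0.2807]
tcp_rot: [0.959, 0.285, -0.002, -0.003]
contact_force: [1.5, -0.3, 0.6]
finger_gap: 0.0857
t 0.93 p [0.3049 0.4114 0.2807] xyaw 33.06 z [-0.006  0.005 -1.   ] F [ 1.5 -0.3  0.6] gap 0.0857 q [-0.7   0.19 -0.32  1.84  0.06  1.12 -0.46]
[-0.0122, 0.036, 0.0005] [-0.0, 0.0, 6.5]
[-0.008, 0.0371, 0.0005] [-0.0, 0.0, 6.5]
[-0.0038, 0.0378, 0.0005] [-0.0, 0.0, 6.5]
[0.0005, 0.038, 0.0005] [-0.0, 0.0, 6.5]
[0.0048, 0.0377, 0.0005] [-0.0, 0.0, 6.5]
```

```bash
python3 -m jog '[[[-0.012,0.036,0.001,0,0,6.5,1],[-0.008,0.037,0.001,0,0,6.5,1],[-0.004,0.038,0.001,0,0,6.5,1],[0,0.038,0.001,0,0,6.5,1],[0.005,0.038,0,0,0,6.5,1]]]'; python3 plan.py .443 -.127 .27 -66.8
```

```text
clock: 1.35
tcp_pos: [0.35, 0.2178, 0.2765]
tcp_rot: [1.0, -0.009, -0.002, -0.004]
contact_force: [1.3, -0.1, 0.1]
finger_gap: 0.0854
t 1.35 p [0.35   0.2178 0.2765] xyaw -1.06 z [-0.003  0.008 -1.   ] F [ 1.3 -0.1  0.1] gap 0.0854 q [-0.49 -0.01 -0.13  2.06 -0.01  1.09 -0.63]
[0.0106, 0.0365, 0.0003] [-0.0, 0.0, 6.5]
[0.0146, 0.0351, 0.0004] [-0.0, 0.0, 6.5]
[0.0185, 0.0332, 0.0004] [-0.0, 0.0, 6.5]
[0.0221, 0.0309, 0.0004] [-0.0, 0.0, 6.5]
[0.0255, 0.0282, 0.0005] [-0.0, 0.0, 6.5]
```

```bash
python3 -m jog '[[[0.011,0.036,0,0,0,6.5,1],[0.015,0.035,0,0,0,6.5,1],[0.018,0.033,0,0,0,6.5,1],[0.022,0.031,0,0,0,6.5,1],[0.025,0.028,0,0,0,6.5,1]]]'; python3 plan.py .443 -.127 .27 -66.8
```

```text
clock: 1.77
tcp_pos: [0.3974, 0.0258, 0.2767]
tcp_rot: [0.953, -0.302, -0.0, -0.006]
contact_force: [1.1, 0.1, -0.7]
finger_gap: 0.0853
t 1.77 p [0.3974 0.0258 0.2767] xyaw -35.15 z [ 0.003  0.011 -1.   ] F [ 1.1  0.1 -0.7] gap 0.0853 q [-0.24 -0.05  0.12  2.09 -0.01  1.09 -0.74]
[0.0298, 0.0235, 0.0012] [-0.1, 0.1, 6.5]
[0.0323, 0.02, 0.0013] [-0.1, 0.1, 6.5]
[0.0344, 0.0162, 0.0014] [-0.1, 0.1, 6.5]
[0.036, 0.0122, 0.0015] [-0.1, 0.1, 6.5]
[0.0074, 0.0016, 0.0003] [-0.1, 0.1, 5.7]
```

```bash
python3 -m jog '[[[0.03,0.024,0.001,0,0,6.5,1],[0.032,0.02,0.001,0,0,6.5,1],[0.034,0.016,0.001,0,0,6.5,1],[0.036,0.012,0.001,0,0,6.5,1],[0.005,0.002,0,0,0,5,1]]]'; python3 plan.py .443 -.127 .15 -66.8 0.03
```

```text
clock: 2.18
tcp_pos: [0.4411, -0.14, 0.2737]
tcp_rot: [0.828, -0.561, 0.002, -0.006]
contact_force: [-1.1, 0.6, 1.1]
finger_gap: 0.0854
t 2.18 p [ 0.4411 -0.14    0.2737] xyaw -68.21 z [ 0.011  0.008 -1.   ] F [-1.1  0.6  1.1] gap 0.0854 q [-0.05  0.08  0.33  1.98 -0.04  1.08 -0.9 ]
[-0.0027, -0.0012, 0.0299] [-0.8, 0.2, -1.4]
[-0.0027, -0.0017, 0.0298] [-0.0, -0.0, -0.0]
[-0.0027, -0.0017, 0.0298] [0.0, -0.0, -0.0]
[-0.0027, -0.0017, 0.0298] [-0.0, 0.0, 0.0]
[-0.0004, -0.0002, 0.0044] [0.0, 0.0, 0.0]
```

```bash
python3 -m jog '[[[-0.003,-0.001,0.03,-0.8,0.2,-0.7,1],[-0.003,-0.002,0.03,0,0,0,1],[-0.003,-0.002,0.03,0,0,0,1],[-0.001,-0.001,0.015,0,0,0,1],[0,0,0,0,0,0,1]]]'; python3 plan.py .443 -.127 .15 -66.8 0.03
python3 - <<'E'
from h import *
from rig import grab_frame
f=grab_frame("wrist"); im=f["pixels"].copy()
p=[.4432,-.127,.404]
th=np.linspace(0,6.28,60)
q=proj(f,place(p,[[.017*np.cos(t),.017*np.sin(t),.118] for t in th])).astype(int); cv2.polylines(im,[q],True,(0,0,255),1)
q=proj(f,place(p,[[-.0525,-.035,0],[.0525,-.035,0],[.0525,.035,0],[-.0525,.035,0]])).astype(int);cv2.polylines(im,[q],True,(0,0,255),1)
cv2.imwrite("pics/w1.png",im)
E
```

```text
clock: 2.6
tcp_pos: [0.447, -0.1351, 0.1683]
tcp_rot: [0.827, -0.562, 0.005, -0.001]
contact_force: [-1.9, -0.8, -0.6]
finger_gap: 0.0852
t 2.6 p [ 0.447  -0.1351  0.1683] xyaw -68.45 z [ 0.009 -0.004 -1.   ] F [-1.9 -0.8 -0.6] gap 0.0852 q [-0.04  0.23  0.31  2.09 -0.09  0.83 -0.87]
[-0.0092, 0.0008, 0.0182] [-0.4, -0.4, -1.6]
[0.0, 0.0, 0.0] [0.0, -0.0, 0.0]
[0.0, 0.0, 0.0] [0.0, 0.0, 0.0]
[0.0, 0.0, 0.0] [0.0, 0.0, 0.0]
[0.0, 0.0, 0.0] [0.0, 0.0, 0.0]
```

View pics/w1.png

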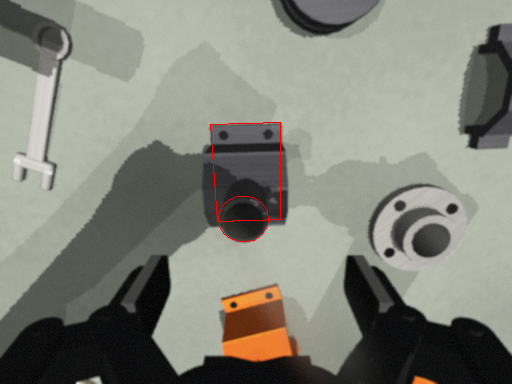

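The wrist view shows the saddle at (245,180) with the stub top at (243,218), matching the projected fit. I'll centre over it and then descend.

```bash
python3 -m jog '[[[-0.009,0.001,0.008,-0.4,-0.4,-1.6,1],[0,0,0,0,0,0,1]]]'; python3 plan.py .4432 -.127 .083 -66.8 0.02
```

```text
clock: 2.82
tcp_pos: [0.4438, -0.127, 0.1624]
tcp_rot: [0.835, -0.55, 0.001, -0.0]
contact_force: [0.6, 0.5, -0.5]
finger_gap: 0.0854
t 2.82 p [ 0.4438 -0.127   0.1624] xyaw -66.71 z [ 0.002 -0.001 -1.   ] F [ 0.6  0.5 -0.5] gap 0.0854 q [-0.05  0.23  0.3   2.1  -0.09  0.83 -0.85]
[-0.0001, 0.0002, 0.02] [-0.1, -0.1, 0.1]
[-0.0001, 0.0001, 0.02] [-0.0, 0.0, -0.0]
[-0.0001, 0.0001, 0.02] [0.0, 0.0, -0.0]
[-0.0001, 0.0001, 0.0194] [-0.0, 0.0, 0.0]
[0.0, 0.0, 0.0] [0.0, -0.0, 0.0]
```

```bash
python3 -m jog '[[[0,0,0.02,0,0,0,1],[0,0,0.02,0,0,0,1],[0,0,0.02,0,0,0,1],[0,0,0.015,0,0,0,1],[0,0,0,0,0,0,1]]]'; python3 plan.py .4432 -.127 .083 -66.8 0.02
```

```text
clock: 3.23
tcp_pos: [0.4516, -0.1264, 0.0922]
tcp_rot: [0.837, -0.547, 0.008, -0.004]
contact_force: [-0.0, 0.0, -0.9]
finger_gap: 0.0854
t 3.23 p [ 0.4516 -0.1264  0.0922] xyaw -66.4 z [ 0.018 -0.001 -1.   ] F [-0.   0.  -0.9] gap 0.0854 q [-0.01  0.36  0.27  2.14 -0.16  0.65 -0.79]
[-0.0029, 0.0081, 0.0091] [-0.9, -0.5, 0.4]
[0.0, 0.0, 0.0] [-0.0, -0.0, 0.0]
[0.0, 0.0, 0.0] [0.0, 0.0, 0.0]
[0.0, 0.0, 0.0] [0.0, 0.0, 0.0]
[0.0, 0.0, 0.0] [0.0, 0.0, 0.0]
```

```bash
python3 -m jog '[[[-0.003,0.008,0.008,-0.9,-0.5,0.4,1],[0,0,0,0,0,0,1]]]'; python3 plan.py .4432 -.127 .083 -66.8 0.02
```

```text
clock: 3.4
tcp_pos: [0.4439, -0.1268, 0.0854]
tcp_rot: [0.835, -0.55, 0.0, -0.0]
contact_force: [-0.8, -0.3, -0.9]
finger_gap: 0.0852
t 3.4 p [ 0.4439 -0.1268  0.0854] xyaw -66.78 z [ 0.001  0.001 -1.   ] F [-0.8 -0.3 -0.9] gap 0.0852 q [-0.01  0.37  0.27  2.15 -0.16  0.65 -0.79]
[-0.0001, 0.0007, 0.0024] [-0.1, 0.0, 0.0]
[0.0, 0.0, 0.0] [0.0, 0.0, 0.0]
[0.0, 0.0, 0.0] [0.0, 0.0, 0.0]
[0.0, 0.0, 0.0] [0.0, -0.0, -0.0]
[0.0, 0.0, 0.0] [-0.0, 0.0, 0.0]
```

```bash
python3 -m jog '[[[0,0.001,0.004,0,0,0,1],[0,0,0,0,0,0,0],[0,0,0,0,0,0,0],[0,0,0,0,0,0,0],[0,0,0,0,0,0,0]]]';python3 -m jog '[[[0,0,0,0,0,0,0],[0,0,0,0,0,0,0],[0,0,0,0,0,0,0],[0,0,0,0,0,0,0]]]'; python3 plan.py .4432 -.127 .25 -66.8 0.02
```

```text
clock: 3.82
tcp_pos: [0.4456, -0.1278, 0.0845]
tcp_rot: [0.835, -0.55, 0.003, -0.002]
contact_force: [-0.5, 0.0, -0.6]
finger_gap: 0.0387
clock: 4.15
tcp_pos: [0.4455, -0.1274, 0.0848]
tcp_rot: [0.835, -0.55, 0.003, -0.002]
contact_force: [-0.7, 0.7, -0.5]
finger_gap: 0.0325
t 4.15 p [ 0.4455 -0.1274  0.0848] xyaw -66.74 z [ 0.007  0.    -1.   ] F [-0.7  0.7 -0.5] gap 0.0325 q [-0.01  0.37  0.27  2.15 -0.16  0.64 -0.79]
[-0.0001, 0.0001, -0.02] [-0.4, -0.2, 0.1]
[-0.0002, 0.0002, -0.02] [0.0, -0.0, -0.0]
[-0.0002, 0.0002, -0.02] [-0.0, 0.0, 0.0]
[-0.0002, 0.0002, -0.02] [0.0, 0.0, 0.0]
[-0.0002, 0.0002, -0.02] [0.0, 0.0, 0.0]
```

```bash
python3 -m jog '[[[0,0,-0.01,-0.4,-0.2,0,0],[0,0,-0.02,0,0,0,0],[0,0,-0.03,0,0,0,0],[0,0,-0.03,0,0,0,0],[0,0,-0.03,0,0,0,0]]]';python3 -m jog '[[[0,0,-0.03,0,0,0,0],[0,0,-0.01,0,0,0,0],[0,0,0,0,0,0,0]]]'; python3 plan.py .4432 -.127 .25 -66.8 0.02
python3 - <<'E'
from rig import grab_frame
import cv2
for n in("scene","wrist"):
    im=grab_frame(n)["pixels"]
    if n=="scene": im=cv2.resize(im[90:240,120:320],None,fx=4,fy=4,interpolation=cv2.INTER_CUBIC)
    cv2.imwrite(f"pics/lift_{n}.png",im)
E
```

```text
clock: 4.57
tcp_pos: [0.4361, -0.1258, 0.1991]
tcp_rot: [0.835, -0.55, -0.012, 0.006]
contact_force: [0.5, -0.6, -6.2]
finger_gap: 0.0328
clock: 4.82
tcp_pos: [0.438, -0.1266, 0.2448]
tcp_rot: [0.835, -0.551, -0.009, 0.005]
contact_force: [1.3, -0.5, -5.9]
finger_gap: 0.033
t 4.82 p [ 0.438  -0.1266  0.2448] xyaw -66.83 z [-0.021  0.002 -1.   ] F [ 1.3 -0.5 -5.9] gap 0.033 q [-0.07  0.12  0.32  2.01 -0.04  1.04 -0.9 ]
[0.0023, -0.0045, -0.0053] [1.0, 0.6, -0.0]
[0.0, 0.0, 0.0] [-0.0, -0.0, 0.0]
[0.0, 0.0, 0.0] [0.0, 0.0, 0.0]
[0.0, 0.0, 0.0] [0.0, 0.0, 0.0]
[0.0, 0.0, 0.0] [0.0, 0.0, 0.0]
```

View pics/lift_scene.png

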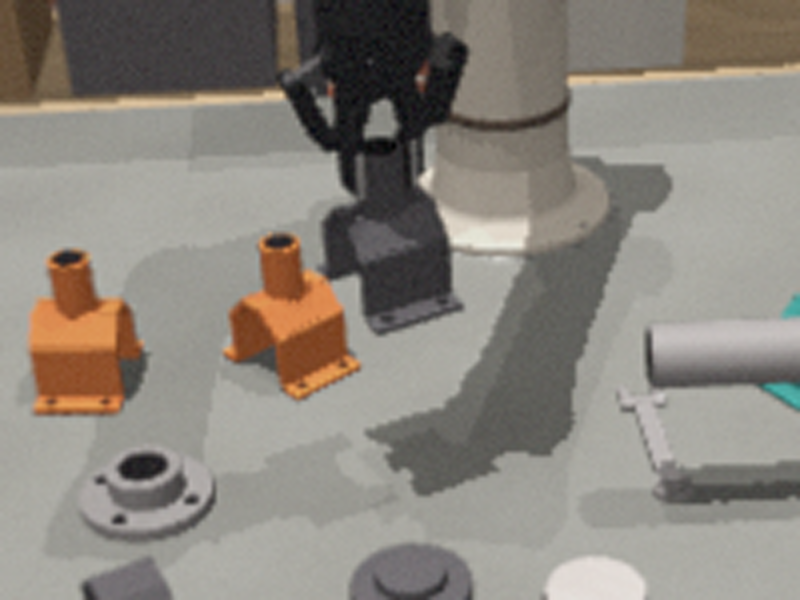

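View pics/lift_wrist.png

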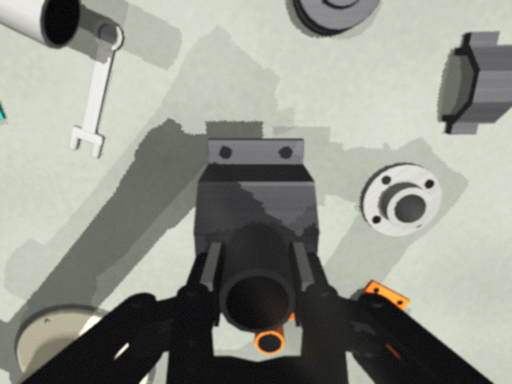

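The saddle hangs upright in the grip (scene crop (400,240)). The force reading has changed by about 6 N, so it weighs about 0.6 kg. Next I'll carry it over the pipe.

```bash
python3 -m jog '[[[0.002,-0.003,-0.03,1,0.6,0,0],[0,0,-0.005,0,0,0,0]]]'; python3 plan.py .508 .1376 .28 -93.1 0.036
```

```text
clock: 5.08
tcp_pos: [0.438, -0.1265, 0.2733]
tcp_rot: [0.835, -0.551, -0.005, 0.003]
contact_force: [2.1, -0.2, -3.5]
finger_gap: 0.0324
t 5.08 p [ 0.438  -0.1265  0.2733] xyaw -66.83 z [-0.013  0.001 -1.   ] F [ 2.1 -0.2 -3.5] gap 0.0324 q [-0.08  0.08  0.32  1.98 -0.03  1.1  -0.92]
[-0.0284, -0.0222, -0.001] [0.2, 0.0, 6.5]
[-0.0307, -0.0188, -0.0009] [0.2, 0.0, 6.5]
[-0.0326, -0.0152, -0.0009] [0.2, 0.0, 6.5]
[-0.0341, -0.0114, -0.0009] [0.2, 0.0, 6.5]
[-0.0352, -0.0075, -0.0009] [0.0, 0.0, 0.3]
```

```bash
python3 -m jog '[[[-0.028,-0.022,-0.001,0.2,0,6.5,0],[-0.031,-0.019,-0.001,0.2,0,6.5,0],[-0.033,-0.015,-0.001,0.2,0,6.5,0],[-0.034,-0.011,-0.001,0.2,0,6.5,0],[-0.035,-0.008,-0.001,0,0,0,0]]]'; python3 plan.py .508 .1376 .28 -93.1 0.03
```

```text
clock: 5.5
tcp_pos: [0.4764, 0.0351, 0.2684]
tcp_rot: [-0.684, 0.729, 0.004, -0.006]
contact_force: [0.9, -0.1, -5.3]
finger_gap: 0.0326
t 5.5 p [0.4764 0.0351 0.2684] xyaw -93.64 z [-0.015 -0.002 -1.   ] F [ 0.9 -0.1 -5.3] gap 0.0326 q [-0.31  0.13  0.19  1.93 -0.03  1.1  -1.74]
[-0.029, -0.0069, -0.0034] [0.8, -0.2, -0.5]
[-0.0289, -0.0072, -0.0032] [-0.0, 0.0, -0.0]
[-0.0289, -0.0072, -0.0032] [-0.0, -0.0, -0.0]
[-0.0173, -0.0043, -0.0019] [-0.0, -0.0, -0.0]
[0.0, 0.0, 0.0] [-0.0, -0.0, -0.0]
```

```bash
python3 -m jog '[[[-0.025,-0.004,0,0,0,0,0],[-0.02,-0.004,0,0,0,0,0],[0,0,0,0,0,0,0]]]'; python3 plan.py .508 .1376 .28 -93.1 0.03
```

```text
clock: 5.75
tcp_pos: [0.4844, 0.0913, 0.2605]
tcp_rot: [-0.688, 0.726, 0.009, -0.009]
contact_force: [-0.3, 0.8, -5.3]
finger_gap: 0.0325
t 5.75 p [0.4844 0.0913 0.2605] xyaw -93.04 z [-0.025 -0.    -1.   ] F [-0.3  0.8 -5.3] gap 0.0325 q [-0.37  0.17  0.15  1.9  -0.03  1.1  -1.83]
[-0.0257, -0.0111, -0.0109] [1.5, -0.1, 0.1]
[-0.0218, -0.0097, -0.009] [-0.0, -0.0, -0.0]
[0.0, 0.0, 0.0] [-0.0, -0.0, -0.0]
[0.0, 0.0, 0.0] [-0.0, -0.0, -0.0]
[0.0, 0.0, 0.0] [-0.0, -0.0, -0.0]
```

```bash
python3 -m jog '[[[0,-0.011,-0.02,1.5,0,0,0],[-0.02,-0.008,-0.005,0,0,0,0],[-0.02,-0.004,-0.002,0,0,0,0],[0,0,0,0,0,0,0]]]'; python3 plan.py .508 .1376 .28 -93.1 0.03
```

```text
clock: 6.08
tcp_pos: [0.5047, 0.1317, 0.2757]
tcp_rot: [-0.689, 0.724, 0.004, -0.009]
contact_force: [0.2, 1.1, -5.7]
finger_gap: 0.0326
t 6.08 p [0.5047 0.1317 0.2757] xyaw -92.84 z [-0.018 -0.007 -1.   ] F [ 0.2  1.1 -5.7] gap 0.0326 q [-0.41  0.21  0.12  1.82 -0.03  1.14 -1.9 ]
[-0.006, -0.0029, -0.0044] [1.0, -0.5, 0.3]
[0.0, 0.0, 0.0] [-0.0, 0.0, 0.0]
[0.0, 0.0, 0.0] [-0.0, 0.0, 0.0]
[0.0, 0.0, 0.0] [-0.0, -0.0, 0.0]
[0.0, 0.0, 0.0] [-0.0, -0.0, 0.0]
```

```bash
python3 -m jog '[[[-0.006,-0.003,-0.003,1,-0.5,0,0],[0,0,0,0,0,0,0]]]'; python3 plan.py .508 .1376 .25 -93.1 0.03
python3 - <<'E'
from h import *
from rig import grab_frame,get_state
s=get_state(); tp=np.array(s["tcp_pos"])
p=[.5084,.1875,-.0536]; th=np.linspace(0,6.28,60)
for n in("scene","side","wrist"):
    f=grab_frame(n); k=4 if n!="wrist" else 1.5
    im=cv2.resize(f["pixels"],None,fx=k,fy=k,interpolation=cv2.INTER_CUBIC)
    def pl(X,c): cv2.polylines(im,[((proj(f,X)+.5)*k-.5).astype(int)],True,c,1)
    pl(place(p,[[-.024,-.13,.13],[.024,-.13,.13],[.024,.06,.13],[-.024,.06,.13]]),(0,0,255))
    # predicted saddle box from tcp
    sp=[tp[0]-.0019,tp[1],-.0536]; z0=tp[2]-.0848
    pl(place(sp,[[-.0525,-.035,0],[.0525,-.035,0],[.0525,.035,0],[-.0525,.035,0]],z0),(0,255,0))
    pl(place(sp,[[.017*np.cos(t),.017*np.sin(t),.118] for t in th],z0),(0,255,0))
    if n!="wrist":
        c=(proj(f,[[.508,.12,.2]])[0]*k).astype(int); im=im[max(0,c[1]-280):c[1]+280,max(0,c[0]-350):c[0]+350]
    cv2.imwrite(f"pics/hov_{n}.png",im)
E
```

```text
clock: 6.25
tcp_pos: [0.5063, 0.138, 0.274]
tcp_rot: [-0.69, 0.724, 0.002, -0.003]
contact_force: [-0.1, -0.4, -4.8]
finger_gap: 0.0328
t 6.25 p [0.5063 0.138  0.274 ] xyaw -92.74 z [-0.006 -0.001 -1.   ] F [-0.1 -0.4 -4.8] gap 0.0328 q [-0.42  0.21  0.12  1.82 -0.03  1.12 -1.91]
[0.0003, -0.0019, 0.024] [0.4, -0.1, 0.4]
[0.0, 0.0, 0.0] [0.0, -0.0, 0.0]
[0.0, 0.0, 0.0] [-0.0, 0.0, 0.0]
[0.0, 0.0, 0.0] [-0.0, -0.0, 0.0]
[0.0, 0.0, 0.0] [-0.0, -0.0, 0.0]
```

View pics/hov_scene.png

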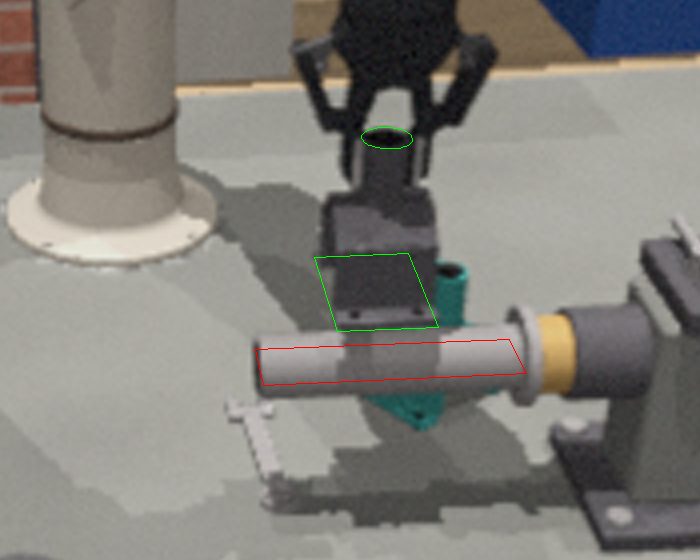

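View pics/hov_side.png

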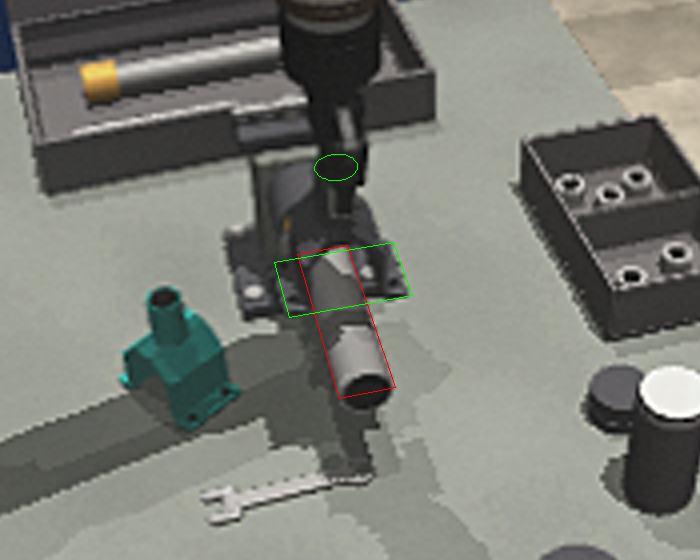

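View pics/hov_wrist.png

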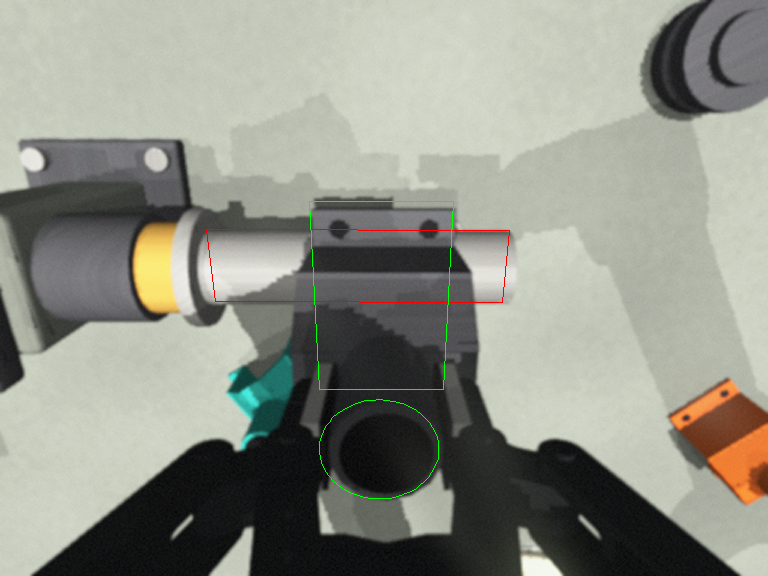

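All three views agree with the fit. Green (predicted saddle) lies over the real one, and red (pipe at mid-height) over the pipe. I'll lower in short steps.

```bash
python3 -m jog '[[[0,-0.002,0.012,0.4,-0.1,-0.4,0],[0,0.001,0.012,0,0,0,0],[0,0,0,0,0,0,0]]]'; python3 plan.py .5076 .1376 .2 -93.1 0.012
```

```text
clock: 6.65
tcp_pos: [0.5069, 0.1326, 0.2497]
tcp_rot: [-0.69, 0.723, -0.001, -0.001]
contact_force: [-0.7, 0.3, -5.6]
finger_gap: 0.0324
t 6.65 p [0.5069 0.1326 0.2497] xyaw -92.68 z [ 0.    -0.002 -1.   ] F [-0.7  0.3 -5.6] gap 0.0324 q [-0.41  0.22  0.12  1.86 -0.03  1.06 -1.9 ]
[-0.0012, -0.0001, 0.0119] [-0.0, -0.1, 0.4]
[-0.0012, -0.0001, 0.0119] [0.0, -0.0, -0.0]
[-0.0012, -0.0001, 0.0119] [-0.0, -0.0, -0.0]
[-0.0012, -0.0001, 0.0119] [-0.0, -0.0, -0.0]
[-0.0002, -0.0, 0.0019] [-0.0, -0.0, -0.0]
```

```bash
python3 -m jog '[[[-0.001,-0.001,0.01,0,0,0.4,0],[0,0,0.01,0,0,0,0],[0,0,0,0,0,0,0]]]'; python3 plan.py .5076 .1376 .2 -93.1 0.012
```

```text
clock: 6.9
tcp_pos: [0.5085, 0.1317, 0.2289]
tcp_rot: [-0.687, 0.727, -0.001, -0.001]
contact_force: [-1.2, -0.0, -5.9]
finger_gap: 0.0326
t 6.9 p [0.5085 0.1317 0.2289] xyaw -93.28 z [ 0.001 -0.003 -1.   ] F [-1.2 -0.  -5.9] gap 0.0326 q [-0.41  0.25  0.12  1.88 -0.03  1.01 -1.9 ]
[-0.0024, 0.0005, 0.0117] [-0.1, -0.2, -0.2]
[-0.0024, 0.0005, 0.0118] [0.0, 0.0, 0.0]
[-0.0011, 0.0002, 0.0054] [0.0, -0.0, -0.0]
[0.0, 0.0, 0.0] [-0.0, 0.0, 0.0]
[0.0, 0.0, 0.0] [0.0, -0.0, -0.0]
```

```bash
python3 -m jog '[[[0,0.001,0.01,0,0,0,0],[0,0,0.01,0,0,0,0],[0,0,0,0,0,0,0]]]'; python3 plan.py .5073 .132 .18 -93.1 0.012
```

```text
clock: 7.15
tcp_pos: [0.5078, 0.1315, 0.2073]
tcp_rot: [-0.686, 0.727, -0.002, -0.0]
contact_force: [-0.3, -1.0, -4.7]
finger_gap: 0.0326
t 7.15 p [0.5078 0.1315 0.2073] xyaw -93.31 z [ 0.002 -0.003 -1.   ] F [-0.3 -1.  -4.7] gap 0.0326 q [-0.41  0.27  0.12  1.91 -0.04  0.97 -1.9 ]
[-0.0002, 0.0002, 0.012] [-0.1, -0.1, -0.2]
[-0.0002, 0.0002, 0.012] [0.0, 0.0, -0.0]
[-0.0001, 0.0001, 0.0033] [0.0, -0.0, -0.0]
[0.0, 0.0, 0.0] [-0.0, 0.0, -0.0]
[0.0, 0.0, 0.0] [0.0, -0.0, -0.0]
```

```bash
python3 -m jog '[[[0,0.001,0.01,0,0,0,0],[0,0,0.01,0,0,0,0],[0,0,0,0,0,0,0]]]'; python3 plan.py .5073 .132 .173 -93.1 0.012
```

```text
clock: 7.4
tcp_pos: [0.5068, 0.1317, 0.1852]
tcp_rot: [-0.686, 0.727, -0.002, -0.0]
contact_force: [-0.8, -0.7, -5.6]
finger_gap: 0.0325
t 7.4 p [0.5068 0.1317 0.1852] xyaw -93.3 z [ 0.002 -0.002 -1.   ] F [-0.8 -0.7 -5.6] gap 0.0325 q [-0.41  0.3   0.12  1.93 -0.04  0.92 -1.9 ]
[-0.0003, -0.0004, 0.012] [-0.1, -0.1, -0.2]
[-0.0, -0.0, 0.0002] [0.0, 0.0, 0.0]
[0.0, 0.0, 0.0] [-0.0, 0.0, 0.0]
[0.0, 0.0, 0.0] [0.0, -0.0, -0.0]
[0.0, 0.0, 0.0] [-0.0, 0.0, 0.0]
```

```bash
python3 -m jog '[[[0,0,0.008,0,0,0,0],[0,0,0,0,0,0,0]]]'; python3 -m jog '[[[0,0,0.003,0,0,0,0],[0,0,0,0,0,0,0]]]'; python3 plan.py .5073 .132 .173 -93.1 0.012
```

```text
clock: 7.57
tcp_pos: [0.5064, 0.1317, 0.1758]
tcp_rot: [-0.687, 0.727, -0.001, -0.001]
contact_force: [-0.7, 0.1, -6.1]
finger_gap: 0.0325
clock: 7.73
tcp_pos: [0.5078, 0.1319, 0.173]
tcp_rot: [-0.687, 0.727, -0.002, 0.0]
contact_force: [0.2, 0.5, -5.1]
finger_gap: 0.0325
t 7.73 p [0.5078 0.1319 0.173 ] xyaw -93.27 z [ 0.003 -0.002 -1.   ] F [ 0.2  0.5 -5.1] gap 0.0325 q [-0.41  0.31  0.12  1.94 -0.04  0.89 -1.9 ]
[-0.0001, 0.0005, 0.0] [-0.2, -0.1, -0.2]
[0.0, 0.0, 0.0] [0.0, 0.0, 0.0]
[0.0, 0.0, 0.0] [-0.0, 0.0, 0.0]
[0.0, 0.0, 0.0] [-0.0, -0.0, -0.0]
[0.0, 0.0, 0.0] [-0.0, -0.0, -0.0]
```

```bash
python3 -m jog '[[[0,0,0.001,0,0,0,0],[0,0,0,0,0,0,0]]]'; python3 -m jog '[[[0,0,0.001,0,0,0,0],[0,0,0,0,0,0,0]]]';python3 plan.py .5073 .132 .173 -93.1 0.012|head -1
```

```text
clock: 7.9
tcp_pos: [0.5083, 0.132, 0.1725]
tcp_rot: [-0.687, 0.727, -0.002, 0.001]
contact_force: [0.7, 0.8, -5.3]
finger_gap: 0.0327
clock: 8.07
tcp_pos: [0.5086, 0.1322, 0.1725]
tcp_rot: [-0.687, 0.727, -0.002, 0.001]
contact_force: [-0.2, -0.7, -5.2]
finger_gap: 0.0325
t 8.07 p [0.5086 0.1322 0.1725] xyaw -93.28 z [ 0.005 -0.002 -1.   ] F [-0.2 -0.7 -5.2] gap 0.0325 q [-0.41  0.32  0.12  1.94 -0.04  0.89 -1.9 ]
```

```bash
python3 -m jog '[[[0,0.001,0.003,-0.3,0,0.2,0],[0,0,0,0,0,0,0]]]'; python3 -m jog '[[[0,0,0.003,0,0,0,0],[0,0,0,0,0,0,0]]]';python3 plan.py .5073 .132 .173 -93.1 0.012|head -1
```

```text
clock: 8.23
tcp_pos: [0.5092, 0.1323, 0.1729]
tcp_rot: [-0.685, 0.728, -0.001, 0.001]
contact_force: [-1.1, -0.5, -5.7]
finger_gap: 0.0327
clock: 8.4
tcp_pos: [0.5097, 0.1327, 0.1725]
tcp_rot: [-0.685, 0.728, -0.001, 0.002]
contact_force: [-1.1, 0.9, -6.0]
finger_gap: 0.0321
t 8.4 p [0.5097 0.1327 0.1725] xyaw -93.46 z [ 0.004  0.001 -1.   ] F [-1.1  0.9 -6. ] gap 0.0321 q [-0.4   0.32  0.12  1.93 -0.05  0.89 -1.89]
```

```bash
python3 -m jog '[[[0,0.001,0.003,0,0,0,0]]]';python3 plan.py .5073 .132 .173 -93.1 0.012|head -1
cat > look.py <<'E'
import sys
from h import *
from rig import grab_frame
tag=sys.argv[1]
for n in("scene","side","wrist"):
    f=grab_frame(n); k=5 if n!="wrist" else 1.5
    im=cv2.resize(f["pixels"],None,fx=k,fy=k,interpolation=cv2.INTER_CUBIC)
    if n!="wrist":
        im=cv2.convertScaleAbs(im,alpha=1.4,beta=20)
        c=(proj(f,[[.508,.15,.14]])[0]*k).astype(int); im=im[max(0,c[1]-270):c[1]+270,max(0,c[0]-350):c[0]+350]
    cv2.imwrite(f"pics/{tag}_{n}.png",im)
E
python3 look.py seat
```

```text
clock: 8.48
tcp_pos: [0.51, 0.133, 0.1716]
tcp_rot: [-0.685, 0.728, -0.002, 0.003]
contact_force: [-4.2, -3.6, 27.1]
finger_gap: 0.0325
t 8.48 p [0.51   0.133  0.1716] xyaw -93.46 z [ 0.007  0.002 -1.   ] F [-4.2 -3.6 27.1] gap 0.0325 q [-0.41  0.32  0.12  1.94 -0.05  0.88 -1.89]
```

View pics/seat_side.png

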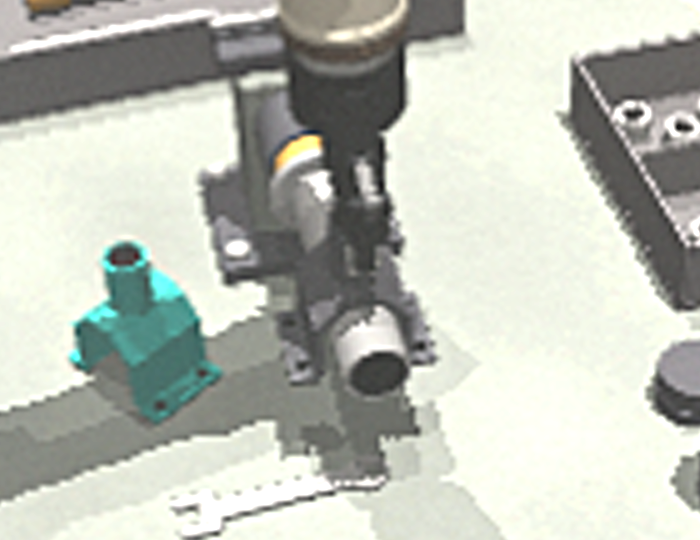

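View pics/seat_scene.png

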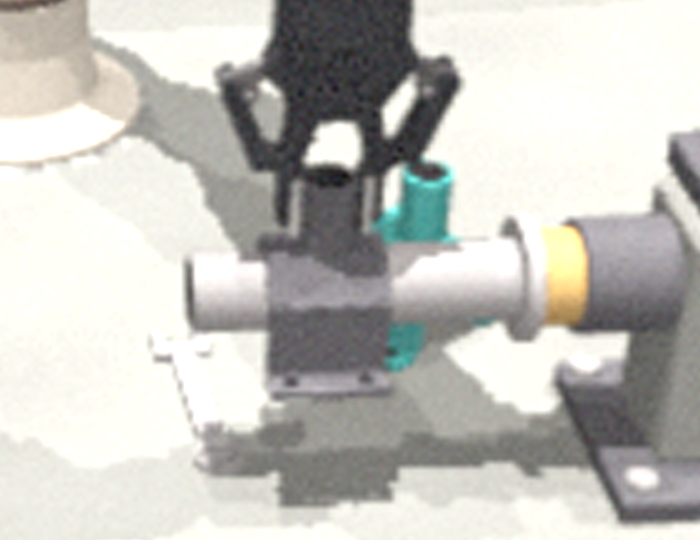

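View pics/seat_wrist.png

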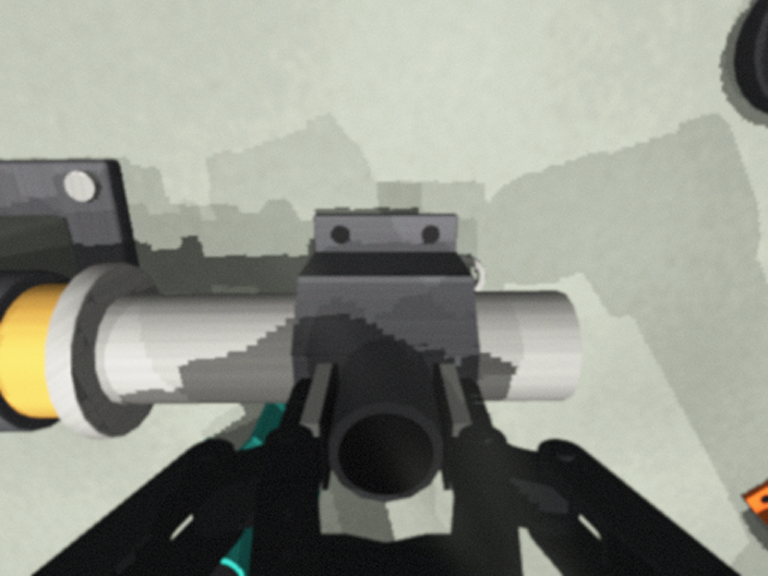

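Seated: the scene view shows the ears at (330,385) below the pipe with the arch on top, and the side view shows the legs on both sides of the pipe. I'll slide toward the stop with light downward pressure.

```bash
python3 -m jog '[[[0,0,0,0,0,0,0],[-0.008,-0.0005,0.001,-0.3,0,0.2,0],[-0.01,0,0.001,0,0,0,0],[-0.01,0,0.001,0,0,0,0]]]';python3 plan.py .514 .2 .1725 -93.1 0.012|head -2
```

```text
clock: 8.97
tcp_pos: [0.5114, 0.1421, 0.1718]
tcp_rot: [-0.68, 0.733, -0.006, -0.009]
contact_force: [-10.3, -23.5, 26.1]
finger_gap: 0.0322
t 8.97 p [0.5114 0.1421 0.1718] xyaw -94.25 z [-0.004 -0.021 -1.   ] F [-10.3 -23.5  26.1] gap 0.0322 q [-0.44  0.33  0.12  1.91 -0.03  0.91 -1.95]
[-0.012, 0.0004, -0.0004] [0.2, -1.2, -1.1]
```

```bash
python3 -m jog '[[[0,0,-0.001,0.2,-1.2,-1.1,0],[0,0,0,0,0,0,0]]]';python3 plan.py .514 .2 .1725 -93.1 0.012|head -2
```

```text
clock: 9.13
tcp_pos: [0.5112, 0.1397, 0.1723]
tcp_rot: [-0.687, 0.727, -0.001, -0.001]
contact_force: [-0.4, -1.4, -4.5]
finger_gap: 0.0323
t 9.13 p [0.5112 0.1397 0.1723] xyaw -93.26 z [-0.001 -0.003 -1.   ] F [-0.4 -1.4 -4.5] gap 0.0323 q [-0.42  0.33  0.12  1.92 -0.04  0.9  -1.91]
[-0.012, 0.0001, -0.0001] [0.0, -0.2, -0.2]
```

```bash
python3 -m jog '[[[-0.008,0,-0.0005,0,0,-0.2,0],[-0.008,0,-0.0005,0,0,0,0]]]';python3 plan.py .514 .2 .1725 -93.1 0.012|head -2
```

```text
clock: 9.3
tcp_pos: [0.5114, 0.1539, 0.1717]
tcp_rot: [-0.686, 0.727, -0.001, -0.003]
contact_force: [0.1, -3.7, 0.4]
finger_gap: 0.0326
t 9.3 p [0.5114 0.1539 0.1717] xyaw -93.32 z [-0.003 -0.005 -1.   ] F [ 0.1 -3.7  0.4] gap 0.0326 q [-0.44  0.34  0.11  1.91 -0.04  0.9  -1.94]
[-0.012, 0.0, -0.0003] [0.2, -0.3, -0.2]
```

Good, it slides freely now.

```bash
python3 -m jog '[[[-0.009,0,-0.001,0,-0.3,-0.2,0],[-0.009,0,-0.001,0,0,0,0],[-0.009,0,-0.001,0,0,0,0]]]';python3 plan.py .514 .2 .1725 -93.1 0.012|head -2
```

```text
clock: 9.55
tcp_pos: [0.5123, 0.1862, 0.1731]
tcp_rot: [-0.688, 0.726, 0.002, -0.001]
contact_force: [-0.7, 0.0, -6.2]
finger_gap: 0.0323
t 9.55 p [0.5123 0.1862 0.1731] xyaw -93.03 z [-0.005  0.001 -1.   ] F [-0.7  0.  -6.2] gap 0.0323 q [-0.47  0.35  0.09  1.88 -0.04  0.91 -1.98]
[-0.012, -0.0008, 0.0005] [0.3, 0.1, 0.1]
```

```bash
python3 -m jog '[[[-0.008,-0.0005,0.001,0,0,0,0],[-0.008,0,0,0,0,0,0],[-0.004,0,0,0,0,0,0]]]';python3 plan.py .514 .225 .1725 -93.1 0.012|head -2; python3 look.py near
```

```text
clock: 9.8
tcp_pos: [0.5138, 0.2127, 0.1719]
tcp_rot: [-0.69, 0.724, 0.002, -0.0]
contact_force: [-0.9, -2.1, -2.5]
finger_gap: 0.0327
t 9.8 p [0.5138 0.2127 0.1719] xyaw -92.73 z [-0.004  0.003 -1.   ] F [-0.9 -2.1 -2.5] gap 0.0327 q [-0.51  0.37  0.08  1.86 -0.04  0.92 -2.02]
[-0.012, 0.0004, -0.0005] [0.2, 0.2, 0.4]
```

View pics/near_scene.png

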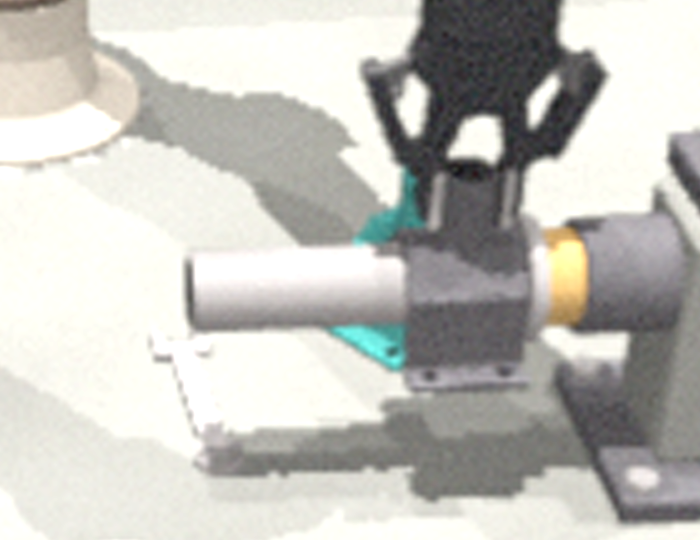

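View pics/near_wrist.png

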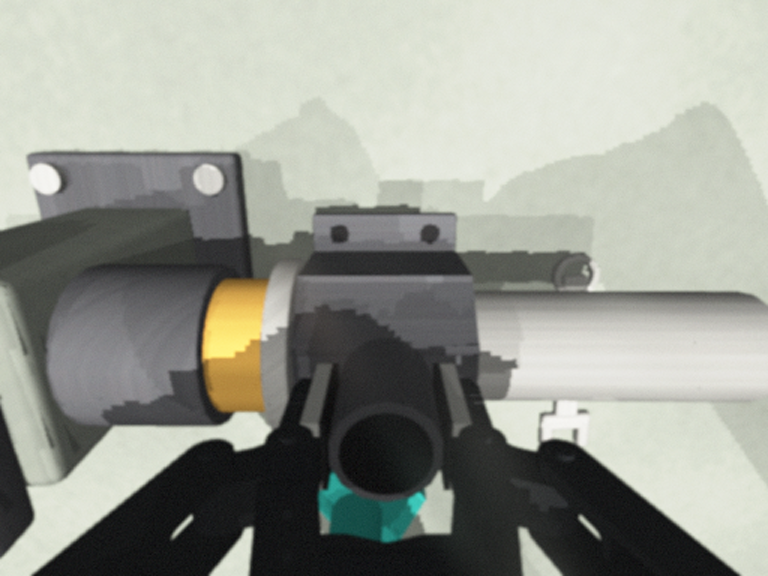

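The saddle's front face touches the disc at about scene (530,280). I'll advance slowly and watch Fy.

```bash
cat > hold.py <<'E'
import sys
from h import *
from rig import get_state,grab_frame
n=int(sys.argv[1]); v=[]
for i in range(n):
    grab_frame("scene"); s=get_state(); v.append(np.r_[s["clock"],s["tcp_pos"],s["contact_force"],s["finger_gap"]])
v=np.array(v); print("first",v[0].round(4)); print("last",v[-1].round(4)); print("mean F",v[:,4:7].mean(0).round(2),"y",v[:,2].mean().round(4))
E
python3 -m jog '[[[-0.004,0,0,0,0,0.4,0]]]'; python3 hold.py 4; python3 -m jog '[[[-0.004,0,0,0,0,0,0]]]'; python3 hold.py 4;python3 plan.py .514 .225 .1725 -93.1 0.012|head -2
```

```text
clock: 10.03
tcp_pos: [0.5141, 0.2132, 0.1719]
tcp_rot: [-0.686, 0.727, 0.002, -0.001]
contact_force: [0.3, -4.8, -2.8]
finger_gap: 0.0326
first [10.0833  0.5141  0.2143  0.1719  0.5679 -3.9595 -3.557   0.0325]
last [10.2333  0.5141  0.2143  0.1719 -0.7774 -2.2239 -3.9204  0.0324]
mean F [ 0.15 -2.29 -3.73] y 0.2143
clock: 10.32
tcp_pos: [0.5143, 0.2161, 0.1718]
tcp_rot: [-0.686, 0.727, 0.002, -0.002]
contact_force: [-0.1, -6.6, -2.4]
finger_gap: 0.0325
first [10.3667  0.5143  0.2172  0.1718  1.5634 -2.9933 -3.3661  0.0322]
last [10.5167  0.5143  0.2172  0.1718  0.1578 -5.9326 -2.7135  0.0324]
mean F [ 0.17 -4.73 -2.75] y 0.2172
t 10.52 p [0.5143 0.2172 0.1718] xyaw -93.28 z [-0.005  0.001 -1.   ] F [ 0.2 -5.9 -2.7] gap 0.0324 q [-0.52  0.38  0.09  1.85 -0.04  0.92 -2.04]
[-0.0078, 0.0008, -0.0007] [0.3, 0.0, -0.2]
```

```bash
python3 -m jog '[[[-0.005,0,0,0,0,0,0]]]'; python3 hold.py 4; python3 -m jog '[[[-0.004,0,0,0,0,-0.2,0]]]'; python3 hold.py 5;python3 plan.py .514 .225 .1725 -93.1 0.012|head -2
```

```text
clock: 10.6
tcp_pos: [0.5146, 0.2196, 0.1717]
tcp_rot: [-0.686, 0.728, 0.001, -0.003]
contact_force: [-1.6, -7.7, -0.4]
finger_gap: 0.0326
first [10.65    0.5146  0.2209  0.1718  0.2448 -6.2946 -2.3153  0.0328]
last [10.8     0.5146  0.2204  0.1718  0.1837 -7.1465 -1.5886  0.0327]
mean F [ 0.05 -7.15 -1.83] y 0.2206
clock: 10.88
tcp_pos: [0.5148, 0.2214, 0.1717]
tcp_rot: [-0.687, 0.727, 0.0, -0.004]
contact_force: [-2.0, -10.0, 2.0]
finger_gap: 0.0328
first [10.9333  0.5148  0.222   0.1717 -0.8082 -8.7441 -1.1031  0.0325]
last [11.1333  0.5148  0.222   0.1717  0.1504 -7.6295  0.215   0.0323]
mean F [-0.74 -7.75 -0.22] y 0.222
t 11.13 p [0.5148 0.222  0.1717] xyaw -93.21 z [-0.006 -0.004 -1.   ] F [ 0.2 -7.6  0.2] gap 0.0323 q [-0.52  0.38  0.08  1.84 -0.04  0.93 -2.05]
[-0.003, 0.001, -0.0008] [0.3, -0.3, -0.1]
```

```bash
python3 -m jog '[[[-0.005,0.0005,-0.0005,0.3,-0.3,0,0]]]'; python3 hold.py 25;python3 plan.py .514 .225 .1725 -93.1 0.012|head -2; python3 look.py push
```

```text
clock: 11.22
tcp_pos: [0.5147, 0.2234, 0.1719]
tcp_rot: [-0.686, 0.727, -0.001, -0.002]
contact_force: [0.1, -10.5, -4.4]
finger_gap: 0.0323
first [11.2667  0.5146  0.224   0.1718  0.1918 -9.9673 -2.8092  0.0326]
last [12.4667  0.5146  0.2235  0.1718  0.491  -9.411  -1.345   0.0328]
mean F [-0.17 -9.77 -1.98] y 0.2235
t 12.47 p [0.5146 0.2235 0.1718] xyaw -93.33 z [-0.002 -0.003 -1.   ] F [ 0.5 -9.4 -1.3] gap 0.0328 q [-0.53  0.38  0.09  1.85 -0.04  0.92 -2.05]
[-0.0015, 0.0007, -0.0007] [0.1, -0.2, -0.2]
```

View pics/push_scene.png

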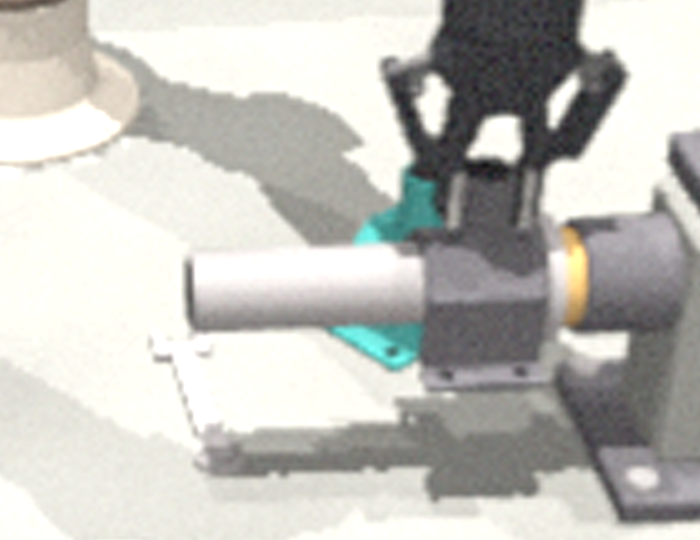

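View pics/push_wrist.png

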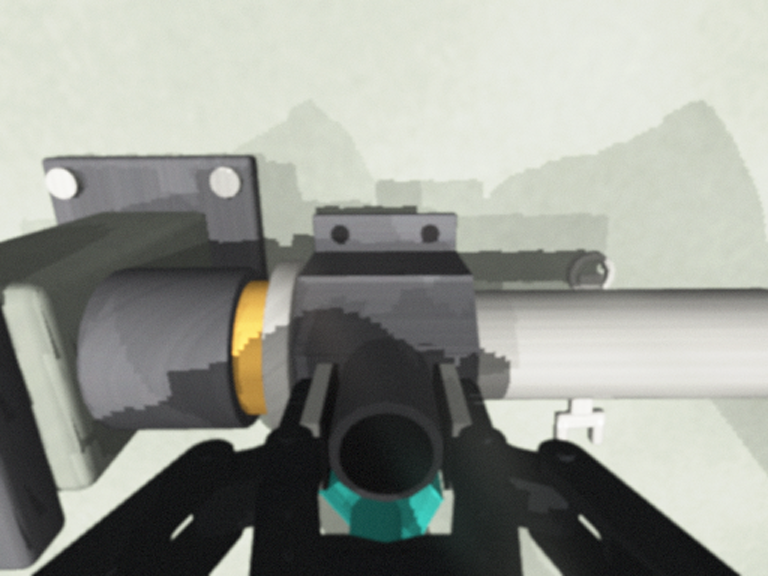

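View pics/push_side.png

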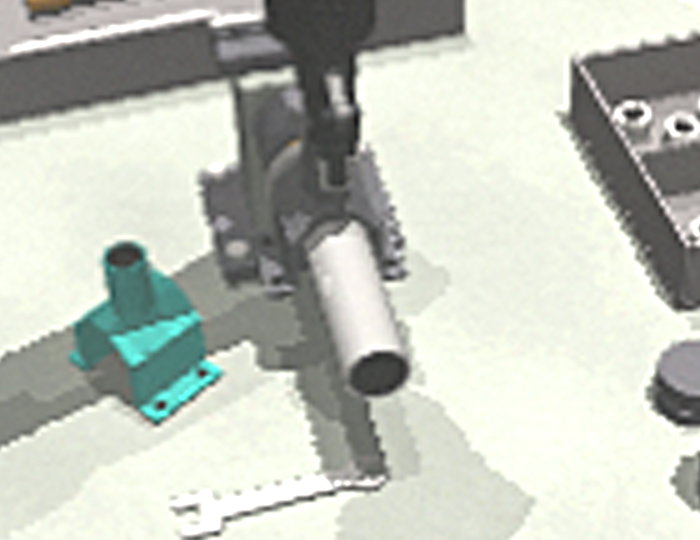

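Brass sleeve in the scene crop has shrunk from 43 px (545–588) to about 21 px (567–588), which is about 12 mm or 10 N. The wrist reading of 9.8 N agrees and has held steady for more than 1.2 s, so I'm handing in.

```bash
python3 hold.py 3; python3 -c "
from rig import job_done
print(job_done())"
```

```text
first [12.6667  0.5146  0.2235  0.1718 -0.0767 -9.7519 -2.7948  0.0327]
last [12.7667  0.5146  0.2235  0.1718 -0.8145 -9.3165 -1.6318  0.0327]
mean F [-0.29 -9.6  -2.55] y 0.2235
the job is handed in; nothing more can be done
None
```

I picked up the dark saddle by its stub, lowered it astride the pipe and slid it against the spring stop. I handed the job in at 12.8 s with the gripper still holding it there.

**Last checks:**
- **Push force:** the wrist read 9.6–9.8 N along the pipe, steady for about 1.5 s.
- **Stop travel:** the stop was in about 12 mm by both TCP travel and the brass sleeve's visible width, well short of its 25 mm end.
- **Seat:** the pictures show the saddle upright on the pipe, with its legs either side. The tool was within about 0.3° of the pipe's fitted direction and of vertical.
- **Other parts:** nothing else looked moved in the last pictures, which mainly cover the area around the pipe.

**What disagreed or went wrong:**
- **First slide:** it jammed because I pressed down too hard, with about 24 N along the pipe and 26 N up at the wrist. I eased off and squared the tool, and it then slid freely.
- **Sideways position:** the seated tool sat about 2–3 mm to the side of where the camera fit put the pipe. I took this as calibration and grip error, since the arch centres the saddle on the pipe.

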